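# Roll a printer roller into its dock and shut the lid

## Task

Roll the long printer roller (the 150 mm one, not the short one) along the bench into the open dock until it lies against the stop, pushing it with the flat of the hand rather than carrying it, then close the dock's lid fully over it. Either the metal pot or the jar stands in the way between roller and dock: first pick that one up and stand it upright, wholly on the small blue mat. Keep the roller down on the bench, and leave the other one of the two, the short roller, the white bottle and the solder spool where they are.

Things in the scene. Friction and masses are not known exactly. Their poses are not given: they have to be found in the camera images.
- roller_center (a point): Centre of the long roller: black rubber, 50 mm diameter x 126 mm, plus a steel journal 16 mm x 12 mm at each end (150 mm in all), lying on the bench, 0.25 to 0.5 kg. x: long axis; z turns as it rolls. Centre 25 mm above the bench. Starts at dock y -370 to -280 mm, up to 20 degrees askew, up to 25 mm off the dock's centre line; may be slid or turned on the bench to line it up. Rolls easily.
- dock: Fixed aluminium dock, no floor, open (mouth) at -y. Origin: on the bench under the axis of the seated roller; x along that axis; roller enters towards +y. Stop wall: inner face y = +25 mm, 12 mm thick, 52 mm high. Cheeks 52 mm high, inner faces x = +-88, outer +-98, from y = -43 to +37 mm; before them 40 mm high flares widen to x = +-114 at y = -80 mm.
- lid (a joint): Angle of the dock's lid in rad: 0 shut (lying level over the cheeks), starts at 1.6 to 1.95 (standing up beyond the stop), limit 2.0. A stiff hinge: it stays where it is left and takes about 2 to 4 N at its edge to move.
- lid_hinge (a point): Middle of the lid's hinge line: dock x = 0, y = +37 mm, 57.5 mm above the bench. The line runs along the dock's x. The frame turns with the lid; when shut, its axes are those of the dock.
- lid_edge (a point): Middle of the lid's free edge, 80 mm from the hinge line. Lid: dark steel plate 196 mm wide (dock x), 80 mm deep, 5 mm thick, hinge line at mid thickness. Shut, it reaches from the hinge towards the mouth, and a lip 150 mm wide at its free edge hangs 31 mm down behind the roller. Open, it can be pushed over and shut from its outer (stop) side.
- pot_center (a point): Centre of a closed steel pot with a brass-wool top, upright cylinder 50 mm in diameter and 55 mm high (brass dome 9 mm more), about 0.16 kg; origin half-way up, 27.5 mm above its underside, z up.
- jar_center (a point): Centre of a white jar with a black cap: upright cylinder 44 mm in diameter (cap 46), 72 mm high, about 0.16 kg; origin 36 mm above its underside, z up. Pot and jar swap places: one stands in the roller's way before the dock's mouth (dock x within 40 mm), the other aside, beyond the dock's +x cheek (dock x 150 to 175 mm).
- mat: Blue mat fixed on the bench, 110 mm along its x, 160 mm along its y, 3 mm thick; origin at the centre of its underside.
- short_roller_center (a point): Centre of the short roller, of the same kind, 50 mm in diameter and 95 mm long in all, lying on the bench; x is its long axis. Leave it alone.
- flux_spot (a point): White bottle, 40 mm in diameter, 100 mm high, half-way up. Leave it alone.
- spool_spot (a point): Grey solder spool, 60 mm in diameter, 36 mm high, lying flat. Leave it alone.
Things that resemble listed ones, but are neither listed nor needed, are in the scene too. What is shaped like the part that bears pot_center but red is not meant.

How it is judged (in metres and radians):
On the way, in this order (a step that is already met when the one before it is completed fails the run):
1. The long roller, on the bench and on its way to the dock, has been rolled (turned by more than 1 rad from how it lay) (angle between roller_center's own z axis and vertical above 1 rad and y of roller_center in the frame of dock above -0.2 m and height (world z) of roller_center below 0.031 m), for 0.04 s.
2. The roller lies against the stop (within 7 mm) while the lid is still open (x of roller_center in the frame of dock between -0.025 and 0.025 m and y of roller_center in the frame of dock between -0.007 and 0.006 m and height (world z) of roller_center below 0.031 m and angle between the x axis of roller_center and the x axis of dock, either way round below 0.15 rad and value of joint lid above 1 rad), for 0.1 s.
At the end, for the whole second after the job is handed in: Lid shut (0.06 rad); long roller on the bench in the dock, within 19 mm of the stop, 25 mm of the middle, 0.15 rad of parallel; pot or jar that was in the way upright on the mat (centre within 36 and 61 mm of the mat's centre in x and y); the other one within 20 mm of its start (value of joint lid below 0.06 rad and x of roller_center in the frame of dock between -0.025 and 0.025 m and y of roller_center in the frame of dock between -0.019 and 0.006 m and height (world z) of roller_center below 0.031 m and angle between the x axis of roller_center and the x axis of dock, either way round below 0.15 rad and (((x of pot_center in the frame of mat between -0.036 and 0.036 m and y of pot_center in the frame of mat between -0.061 and 0.061 m and height (world z) of pot_center between 0.0255 and 0.0355 m and angle between pot_center's own z axis and vertical below 0.1 rad) and distance of jar_center from where it was at the start of the episode below 0.02 m) or ((x of jar_center in the frame of mat between -0.036 and 0.036 m and y of jar_center in the frame of mat between -0.061 and 0.061 m and height (world z) of jar_center between 0.034 and 0.044 m and angle between jar_center's own z axis and vertical below 0.1 rad) and distance of pot_center from where it was at the start of the episode below 0.02 m))); the robot touches nothing.
It fails at once if The long roller is lifted off the bench by more than 15 mm (height (world z) of roller_center above 0.04 m).
It fails at once if A bystander (short roller, bottle, spool) is moved by more than 30 mm (distance of any of short_roller_center, flux_spot, spool_spot from where it was at the start of the episode above 0.03 m).
It also fails if it takes over 67 s, if anything falls off the work surface, if the arm or the gripper's body presses on something with over 40 N, if the wrist force passes 120 N, or if a joint passes its speed limit or range.

## Robot

A 6-joint arm with a two-finger parallel gripper is mounted at the origin on the work surface. World frame = base frame: x ahead of the robot, y to its left, z up, the work surface at z = 0. Lengths are in mm, angles in rad, forces in N, time in s.
With the tool pointing down it reaches from about 400 to 825 mm from the base axis. Payload 7 kg.
Tool frame: the origin (TCP) lies between the finger pads; the fingertips stand 17 mm ahead of it and the grasp point (between the pads) lies 2 mm behind it; z points along the fingers, y is the line along which they close (so a half turn about z gives the same grasp; the last joint's range is limited). The gripper opens to 85 mm and grips with 20 to 120 N. Pads are 22 mm wide; open, the fingers measure 114 mm over their backs; the gripper's body (76 mm by 85 mm) begins 54 mm behind the grasp point. The pads swing forward as they close: fully open they stand 13 mm farther back than shut.
Start: joints at [-1.032, 0.359, 0.012, 0, -1.224, -0.288], TCP at [167.495, -653.866, 248.302] pointing down, gripper open.
Joint ranges: [-3.07, 3.07], [-1.43, 2.12], [-1.02, 1.25], [-3.03, 1.67], [-3.05, -0], [-3.03, 3.03]. Speed limits (rad/s): [2.39, 2.39, 3.01, 3.14, 3.14, 3.14].

## Interface

Orientations are given as a unit quaternion [x, y, z, w].
In Python, from bench import arm, read_camera, camera_params gives the robot as it stands.
- The arm moves only by the tool play_rows, never from a script. Its argument "deltas" is a list of rows, each a list of 3 entries, a list of its own where there are three numbers: the finger opening in mm, from 0 to 85.4, then the shift along the world's x, y, z normalised to -1 to 1, where 1 is 15 cm, then the turn about the world's z normalised to -1 to 1, where 1 is 90 degrees. In form: [[fingers, [dx, dy, dz], yaw], ...]. A call has 1 to 12 rows; each row shifts and turns the commanded pose from where the row before left it; what a row does not reach is not made up. A row lasts 1/8 s, in which the tool goes at most 62.5 mm and 10.7 degrees, less where a joint would pass 70% of its speed; a pose out of reach is approached as far as the arm can. A call with a number of a shift or a turn outside -1 to 1 is refused whole. A call with a gripper value outside its range is refused whole. The fingers move at their own pace and stop on an object; "squeeze" is the grip in N (left out, the last holds). Time passes only in rows, so rows that do not move let the fingers close. It gives the time, the measured TCP pose, the force, the opening and the grip force at its end, in the units of the state.
- arm.read_state(): the state, without advancing time (a new reading comes with each control period).
- read_camera(name): name is "scene" or "top"; returns the picture (384x512x3 uint8, red, green, blue); there is no depth.
- camera_params(name): a dict with "vfov" (degrees; the focal length in pixels is half the picture's height over the tangent of half this angle, whatever the lens; pixels are square), "cx", "cy" (the principal point, pixels), "dist_coeffs" ([k1, k2, p1, p2, k3] as OpenCV has them; the pictures are not rectified), "world_from_camera" (4x4, takes a point from camera to world coordinates). Camera axes: x right, y down, z forward; pixel columns grow to the right and rows downward; lengths in mm; the calibration is good to about 2 mm. A picture is of the moment at which its call begins. camera_params takes no time and is no camera call.
- arm.sign_off(): hands the job in; it is judged then, once.
The state is a dict: "clock": time; "joint_positions": joint angles; "joint_vel": joint speeds; "joint_torque": joint torques, N m; "position": TCP position; "orientation": TCP orientation; "ft_force": force on the tool from outside, world axes, zero at the start; "moment": the same for the moment, N m; "grip_width": finger opening in mm; "grip_force": force on a finger pad.
Only numpy, scipy, OpenCV 4.12 (cv2) and the standard library are available. Lean on these libraries where they do the work, as an engineer would, in place of code of your own. Each camera call takes 0.05 s, during which the arm holds its last target. There are 200 camera calls.

## Working session

There is one attempt and no reset: what is moved stays moved. The work goes in short steps, Python scripts to look and compute and a tool call to move; the robot and the scene stay as the last step left them, time stands still between calls to the robot, and variables do not carry over. Pictures are saved under pics/ and viewed, at most 10 in all, crops included, and the job is handed in when it is done.

Besides the shell and the picture viewer there is one more tool, called after "Request:" as name(argument=value, ...), one argument or row to a line, values as JSON. play_rows: Moves the arm, as the interface text tells. Its arguments: {"type":"object","properties":{"deltas":{"type":"array","items":{"type":"array"}},"squeeze":{"type":"number"}},"required":["deltas"]}

```bash
mkdir -p pics; python3 - <<'E'
from bench import arm, read_camera, camera_params
import cv2,numpy as np
for n in("scene","top"):
    p=camera_params(n);print(n,p)
    cv2.imwrite(f"pics/{n}0.png",cv2.cvtColor(read_camera(n),cv2.COLOR_RGB2BGR))
print(arm.read_state())
E
```

```text
scene {'vfov': 45.802292311621585, 'cx': 261.07030478265864, 'cy': 189.80849688075426, 'dist_coeffs': array([-0.11671497,  0.        ,  0.        ,  0.        ,  0.        ]), 'world_from_camera': array([[ 6.13898745e-01,  4.91091080e-01, -6.18027412e-01,
         1.34416033e+03],
       [ 7.89080842e-01, -3.60046849e-01,  4.97712458e-01,
        -6.20509442e+02],
       [ 2.19033262e-02, -7.93218644e-01, -6.08542872e-01,
         8.22630586e+02],
       [ 0.00000000e+00,  0.00000000e+00,  0.00000000e+00,
         1.00000000e+00]])}
top {'vfov': 52.70786040514394, 'cx': 251.12305114250094, 'cy': 191.40090486687242, 'dist_coeffs': array([-0.08989725,  0.        ,  0.        ,  0.        ,  0.        ]), 'world_from_camera': array([[ 3.63240622e-03, -9.91189181e-01,  1.32403979e-01,
         4.28486825e+02],
       [-9.99956112e-01, -4.74374572e-03, -8.07908230e-03,
        -1.27304506e+00],
       [ 8.63598977e-03, -1.32368821e-01, -9.91162910e-01,
         1.21484586e+03],
       [ 0.00000000e+00,  0.00000000e+00,  0.00000000e+00,
         1.00000000e+00]])}
{'clock': 0.1, 'joint_positions': array([-1.03189315e+00,  3.59345313e-01,  1.11291185e-02, -3.15479075e-04,
       -1.22411420e+00, -2.88095339e-01]), 'joint_vel': array([ 0.00117911, -0.00062339,  0.00184015,  0.00251633, -0.00018603,
       -0.00054826]), 'joint_torque': array([-3.93859256e-03, -5.84762478e+01,  2.94107527e+01,  6.95440784e+00,
       -3.16097852e-03, -7.64675917e-06]), 'position': array([ 167.39240037, -653.47975068,  247.42737668]), 'orientation': array([-1.25022166e-01,  9.92153641e-01,  7.61983145e-04, -1.72392593e-04]), 'ft_force': array([-0.55216574, -0.11750435, -0.75003687]), 'moment': array([-0.01182319, -0.07039246, -0.01270641]), 'grip_force': 0.0, 'grip_width': 85.48519511837094}
```

View pics/scene0.png

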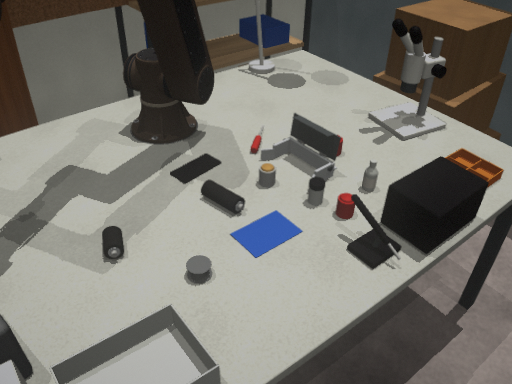

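View pics/top0.png

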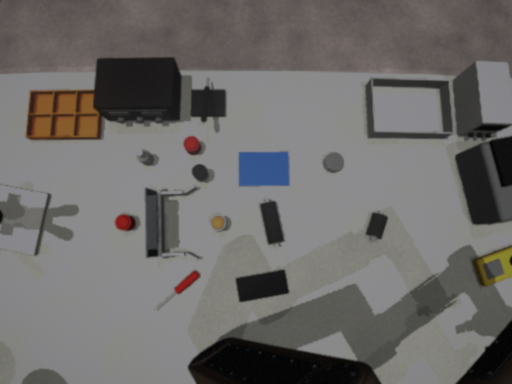

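Top view: the pot (219,222) stands between the long roller (272,222) and the dock (mouth to the right, at 150–200, 188–258). The jar (200,172) is beyond the +x cheek and the mat is at (264,169). The red pots are decoys. I'll enlarge both views for measuring.

```bash
cat > h.py <<'E'
from bench import arm, read_camera, camera_params
import cv2,numpy as np
P={n:camera_params(n) for n in("scene","top")}
def K(p):
    f=192/np.tan(np.radians(p['vfov'])/2);return np.array([[f,0,p['cx']],[0,f,p['cy']],[0,0,1]])
def ray(n,uv):
    p=P[n];q=cv2.undistortPoints(np.array([[uv]],float),K(p),p['dist_coeffs'])[0,0]
    T=p['world_from_camera'];return T[:3,3],T[:3,:3]@np.array([q[0],q[1],1])
def plane(n,uv,z):
    o,d=ray(n,uv);return o+d*(z-o[2])/d[2]
def two(a,b):  # scene px, top px -> point, gap
    o,d=ray('scene',a);q,e=ray('top',b)
    s=np.linalg.lstsq(np.c_[d,-e],q-o,rcond=None)[0]
    A,B=o+d*s[0],q+e*s[1];return (A+B)/2,np.linalg.norm(A-B)
def proj(n,X):
    p=P[n];W=np.linalg.inv(p['world_from_camera']);r=cv2.Rodrigues(W[:3,:3])[0]
    return cv2.projectPoints(np.array(X,float).reshape(-1,1,3),r,W[:3,3],K(p),p['dist_coeffs'])[0][:,0]
def snap(n,f,box=None,s=1):
    im=cv2.cvtColor(read_camera(n),cv2.COLOR_RGB2BGR);cv2.imwrite(f,im)
    return im
E
python3 - <<'E'
from h import *
t=cv2.imread('pics/top0.png');s=cv2.imread('pics/scene0.png')
c=t[135:275,130:300];cv2.imwrite('pics/tc.png',cv2.resize(c,None,fx=4.2,fy=4.2,interpolation=cv2.INTER_CUBIC))
c=s[110:260,190:390];cv2.imwrite('pics/sc.png',cv2.resize(c,None,fx=4,fy=4,interpolation=cv2.INTER_CUBIC))
# mat
for n,im in(('top',t),('scene',s)):
    h=cv2.cvtColor(im,cv2.COLOR_BGR2HSV)
    m=cv2.inRange(h,(105,150,60),(130,255,255))
    if n=='scene': m[:200]=0
    k=max(cv2.findContours(m,0,2)[0],key=cv2.contourArea);r=cv2.minAreaRect(k)
    print(n,r[0],plane(n,r[0],3));print([plane(n,x,3).round() for x in cv2.boxPoints(r)])
    m=cv2.inRange(h,(10,80,90),(28,255,255))
    ks=[k for k in cv2.findContours(m,0,2)[0] if cv2.contourArea(k)>15]
    for k in ks:
        q=cv2.minAreaRect(k)[0]
        if (n=='top' and 205<q[0]<235) or (n=='scene' and 255<q[0]<280):print('brass',q,cv2.contourArea(k),plane(n,q,59))
E
```

```text
top (263.5, 168.5) [664.07618077 -50.26833143   3.        ]
[array([714.,  25.,   3.]), array([ 715., -126.,    3.]), array([ 615., -125.,    3.]), array([614.,  24.,   3.])]
brass (217.5, 222.5) 101.5 [488.95994261  89.11520772  59.        ]
scene (266.0133361816406, 232.52374267578125) [665.89685643 -53.51550481   3.        ]
[array([ 614., -131.,    3.]), array([602.,  68.,   3.]), array([718.,  24.,   3.]), array([ 721., -158.,    3.])]
brass (267.0, 167.0) 69.5 [491.55748389  86.22412899  59.        ]
```

View pics/tc.png

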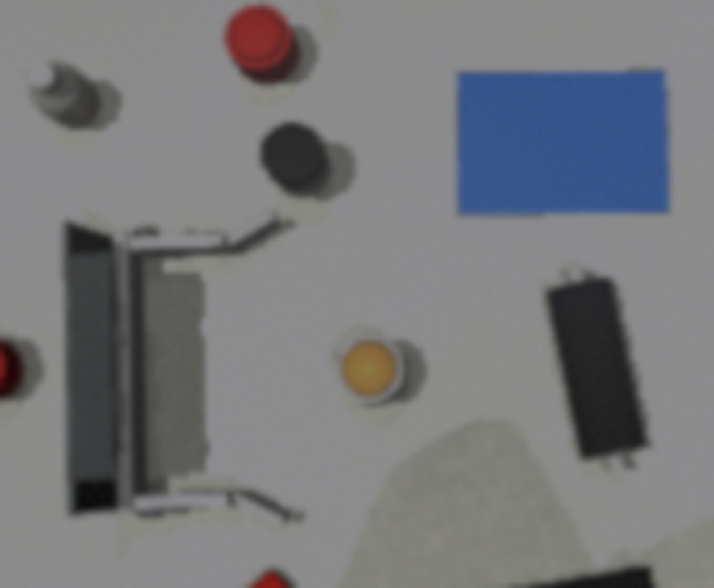

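View pics/sc.png

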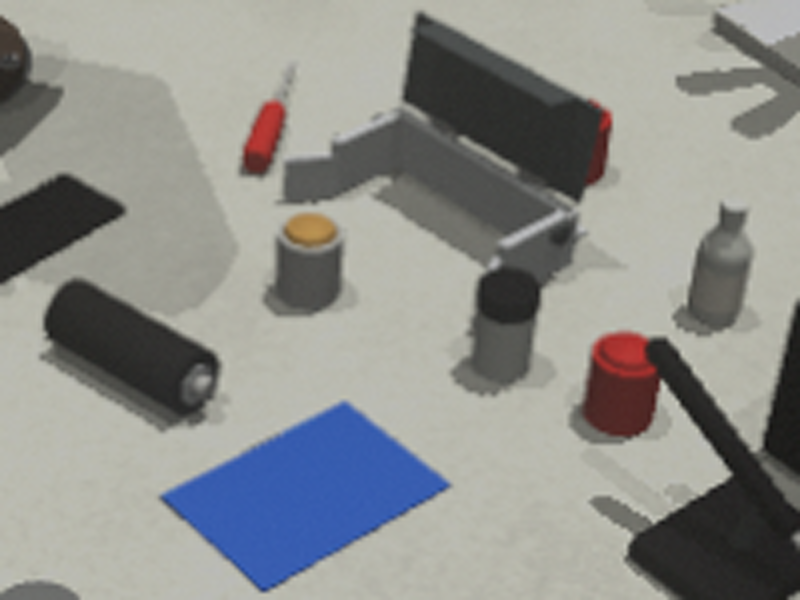

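Top crop: dock flare tips at (290,222) and (300,518), cheeks at y≈242 and 500, stop wall at x≈126, roller quad centred on (597,368), pot at (371,371), jar cap at (295,159). The scene crop agrees, and shows the lid upright with its outer face turned to +y. Now I'll compute positions.

```bash
python3 - <<'E'
from h import *
T=lambda x,y:(130+(x+.5)/4.2-.5,135+(y+.5)/4.2-.5)
S=lambda x,y:(190+(x+.5)/4-.5,110+(y+.5)/4-.5)
def pt(l,xy,z):print(l,plane('top',T(*xy),z).round(1))
pt('flare+',(290,222),40);pt('flare-',(300,518),40)
for p in((130,242),(236,241),(135,503),(240,494)):pt('cheek',p,52)
for p in((126,240),(130,508)):pt('wall',p,52)
for p in((67,225),(74,513),(112,240),(120,507)):print('lid corner?',[plane('top',T(*p),z).round() for z in(58,135)])
for p in((547,290),(608,278),(648,445),(583,460),(577,270),(618,462)):pt('roller',p,25)
pt('rc',(597,368),25)
pt('jar',(292,154),72)
print('flare- two',two(S(287,163),T(300,518)))
print('journal',two(S(198,384),T(575,268)))
print('pot top',two(S(310,231),T(370,369)))
print('jar cap',two(S(508,285),T(292,154)))
print('lid top corner -x',two(S(420,15),T(70,513)), 'top corner +x',two(S(606,105),T(67,225)))
for p in((163,496),(345,402),(450,485),(265,590)):print('mat',plane('scene',S(*p),3).round())
for p in((458,71),(665,71),(668,213),(458,213)):pt('mat',p,3)
print('mat corner',two(S(345,402),T(458,213)),two(S(265,590),T(665,71)))
pt('screwdriver',(270,580),10);pt('redpot',(0,368),60)
t=P['top']
E
```

```text
flare+ [596.8 149.9  40. ]
flare- [383.4 138.6  40. ]
cheek [579.9 264.1  52. ]
cheek [581.  187.1  52. ]
cheek [393.3 254.7  52. ]
cheek [400.3 180.   52. ]
wall [581.4 267.   52. ]
wall [389.8 258.2  52. ]
lid corner? [array([591., 309.,  58.]), array([580., 288., 135.])]
lid corner? [array([386., 297.,  58.]), array([389., 277., 135.])]
lid corner? [array([581., 276.,  58.]), array([570., 257., 135.])]
lid corner? [array([391., 264.,  58.]), array([393., 246., 135.])]
roller [549.4 -38.1  25. ]
roller [558.4 -83.   25. ]
roller [ 436.4 -111.7   25. ]
roller [425.5 -64.3  25. ]
roller [564.3 -60.1  25. ]
roller [424.1 -89.8  25. ]
rc [492.3 -74.7  25. ]
jar [641.2 145.5  72. ]
flare- two (array([386.05106973, 142.10260814,  41.37775715]), np.float64(9.021749560077955))
journal (array([562.80990584, -61.67413943,  30.90010341]), np.float64(7.9756488510573496))
pot top (array([489.21029102,  88.74028347,  55.31677599]), np.float64(0.05721244250068362))
jar cap (array([641.1206725 , 145.26081027,  71.44366269]), np.float64(0.7106241893793876))
lid top corner -x (array([388.49618573, 279.6611957 , 132.87639991]), np.float64(0.8444919422504719)) top corner +x (array([581.62145417, 289.3975978 , 138.48157568]), np.float64(4.983287964728035))
mat [ 613. -132.    3.]
mat [610.  26.   3.]
mat [718.  28.   3.]
mat [ 721. -130.    3.]
mat [719.   29.2   3. ]
mat [ 720.  -128.8    3. ]
mat [ 610.3 -130.     3. ]
mat [609.5  28.3   3. ]
mat corner (array([609.2795911 ,  27.70388931,   1.55309017]), np.float64(1.5498265129199362)) (array([ 720.30953973, -128.87456551,    1.73067019]), np.float64(0.14815209302844734))
screwdriver [337.2 163.4  10. ]
redpot [487.8 352.9  60. ]
```

Two-view checks hold: pot top at z=55, jar at 71, mat corners within 2 mm. Working values:
- **Pot:** (489, 89)
- **Mat centre:** (665, -50)
- **Dock:** origin about (486.5, 227), yaw about 0.05
- **Roller:** (492, -75), yaw about 0.2

Moving now, with the fingers turned to close along dock x.

Request:
play_rows(
  deltas=[
    [85,[0.36,0.2,0],0.109],
    [85,[0.36,0.2,0],0.109],
    [85,[0.36,0.2,0],0.109],
    [85,[0.36,0.2,0],0.109],
    [85,[0.36,0.2,0],0.109],
    [85,[0.36,0.2,0],0.109],
    [85,[0,0.4,-0.05],0.109],
    [85,[0,0.4,-0.05],0.109],
    [85,[0,0.4,-0.05],0],
    [85,[0,0.4,-0.05],0],
    [85,[0,0.4,-0.05],0],
    [85,[0,0.4,-0.05],0],
  ],
)

```text
clock: 1.6
position: [491.1, -112.1, 203.0]
orientation: [0.724, -0.689, -0.0, -0.0]
ft_force: [1.6, 1.2, -0.1]
grip_width: 84.9
grip_force: 0.0
```

Request:
play_rows(
  deltas=[
    [85,[-0.014,0.4,-0.1],0],
    [85,[0,0.4,-0.1],0],
    [85,[0,0.4,-0.1],0],
    [85,[0,0.14,-0.1],0],
    [85,[0,0,-0.24],0],
    [85,[0,0,-0.25],0],
    [85,[0,0,-0.25],0],
    [85,[0,0,0],0],
  ],
)

```text
clock: 2.6
position: [487.4, 86.0, 30.0]
orientation: [0.724, -0.689, -0.001, 0.003]
ft_force: [-0.1, -0.7, 0.8]
grip_width: 85.0
grip_force: 0.0
```

Request:
play_rows(
  deltas=[
    [40,[0,0,0],0],
    [40,[0,0,0],0],
    [40,[0,0,0],0],
    [40,[0,0,0],0],
    [40,[0,0,0],0],
    [40,[0,0,0],0],
  ],
  squeeze=35,
)

```text
clock: 3.35
position: [490.3, 87.6, 34.0]
orientation: [0.725, -0.689, 0.0, -0.001]
ft_force: [-1.2, 0.7, 7.5]
grip_width: 49.0
grip_force: 36.0
```

Request:
play_rows(
  deltas=[
    [40,[0,0,0.2],0],
    [40,[0,0,0.3],0],
    [40,[0.23,-0.18,0],0],
    [40,[0.24,-0.19,0],0],
    [40,[0.23,-0.18,0],0],
    [40,[0.24,-0.19,0],0],
    [40,[0.23,-0.18,0],0],
    [40,[0,0,0],0],
    [40,[0,0,-0.3],0],
    [40,[0,0,-0.13],0],
    [40,[0,0,-0.03],0],
    [40,[0,0,0],0],
  ],
)

```text
clock: 4.85
position: [665.1, -50.6, 39.2]
orientation: [0.725, -0.689, 0.0, -0.0]
ft_force: [0.1, -0.3, -2.0]
grip_width: 49.2
grip_force: 37.4
```

Request:
play_rows(
  deltas=[
    [40,[0,0,-0.01],0],
    [40,[0,0,-0.01],0],
    [40,[0,0,0],0],
  ],
)

```text
clock: 5.22
position: [665.6, -50.6, 37.1]
orientation: [0.725, -0.689, 0.001, -0.001]
ft_force: [-2.4, 1.1, 5.4]
grip_width: 49.1
grip_force: 38.2
```

Contact felt on the mat, so I'll release the pot, rise, and look.

Request:
play_rows(
  deltas=[
    [60,[0,0,0],0],
    [85,[0,0,0],0],
    [85,[0,0,0],0],
    [85,[0,0,0],0],
    [85,[0,0,0.2],0],
    [85,[0,0,0.3],0],
    [85,[0,0,0.3],0],
    [85,[0,-0.3,0],0],
    [85,[0,-0.4,0],0],
    [85,[0,-0.4,0],0],
    [85,[0,0,0],0],
  ],
)

```text
clock: 6.6
position: [664.1, -220.0, 154.7]
orientation: [0.723, -0.691, -0.0, 0.0]
ft_force: [-0.1, 1.6, -0.6]
grip_width: 85.1
grip_force: 0.0
```

```bash
python3 - <<'E'
from h import *
t=snap('top','pics/t1.png');s=snap('scene','pics/s1.png')
a=cv2.resize(t[120:280,130:330],None,fx=2.9,fy=2.9,interpolation=cv2.INTER_CUBIC)[:,:390*2]
b=cv2.resize(s[110:270,190:390],None,fx=2,fy=2)
cv2.imwrite('pics/t1c.png',a)
# roller: dark blob below long
for n,im,z in(('top',t,25),):
    g=cv2.cvtColor(im,cv2.COLOR_BGR2GRAY);m=cv2.inRange(g,0,60);m[:195]=0;m[250:]=0;m[:,:255]=0;m[:,:]=m
    for k in cv2.findContours(m,0,2)[0]:
        if cv2.contourArea(k)>200:
            r=cv2.minAreaRect(k);print(r,plane(n,r[0],25))
    h=cv2.cvtColor(im,cv2.COLOR_BGR2HSV)
for n,im in(('top',t),('scene',s)):
    m=cv2.inRange(cv2.cvtColor(im,cv2.COLOR_BGR2HSV),(10,80,90),(28,255,255))
    for k in cv2.findContours(m,0,2)[0]:
        if 30<cv2.contourArea(k)<200:
            q=cv2.minAreaRect(k)[0];print(n,q,plane(n,q,62))
E
```

```text
((376.5, 225.00003051757812), (14.230247497558594, 21.819713592529297), 18.434946060180664) [ 484.13732734 -400.30840187   25.        ]
((482.8941345214844, 208.02354431152344), (32.756500244140625, 28.200960159301758), 77.47119140625) [ 537.20754594 -754.47494166   25.        ]
((287.526123046875, 221.9707794189453), (54.58250045776367, 17.251176834106445), 86.8201675415039) [ 493.23055934 -123.14020741   25.        ]
scene (267.5, 216.0) [668.36093691 -52.76830507  62.        ]
scene (388.04998779296875, 76.65000915527344) [268.03687571 920.23216599  62.        ]
scene (165.50515747070312, 5.6134033203125) [-1218.82685588   660.46593793    62.        ]
```

View pics/t1c.png

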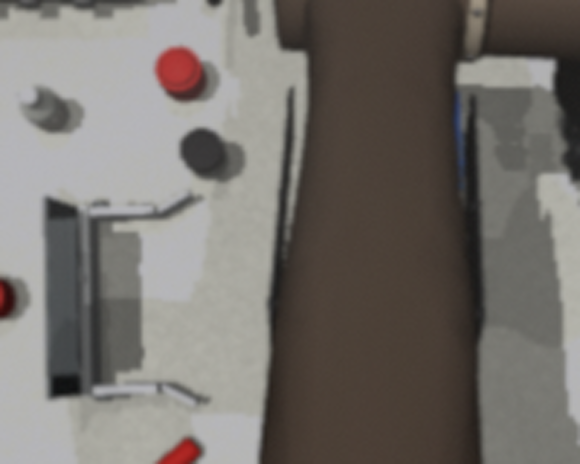

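The arm hides the mat from the top camera, but the scene view puts the brass top at (668,-53), so the pot stands on the mat. Next I'll put the hand behind the roller.

Request:
play_rows(
  deltas=[
    [70,[-0.28,0.1,0],0],
    [70,[-0.28,0.11,0],0],
    [70,[-0.28,0.11,0],0],
    [70,[-0.28,0.11,0],0],
    [70,[0,0,-0.29],0],
    [70,[0,0,-0.3],0],
    [70,[0,0,-0.29],0],
    [70,[0,0,0],0],
  ],
)

```text
clock: 7.7
position: [494.7, -150.4, 21.0]
orientation: [0.725, -0.689, -0.002, 0.002]
ft_force: [0.9, -0.9, 1.1]
grip_width: 70.5
grip_force: 0.0
```

```bash
python3 - <<'E'
from h import *
print(arm.read_state()['position'])
t=snap('top','pics/t2.png');s=snap('scene','pics/s2.png')
a=cv2.resize(t[140:290,130:330],None,fx=2.4,fy=2.4,interpolation=cv2.INTER_CUBIC)
b=cv2.resize(s[110:260,180:345],None,fx=2.4,fy=2.4,interpolation=cv2.INTER_CUBIC)
cv2.imwrite('pics/c2.png',np.hstack([a[:,:400],b]))
E
```

```text
[ 494.69671663 -150.41810568   21.03504027]
```

View pics/c2.png

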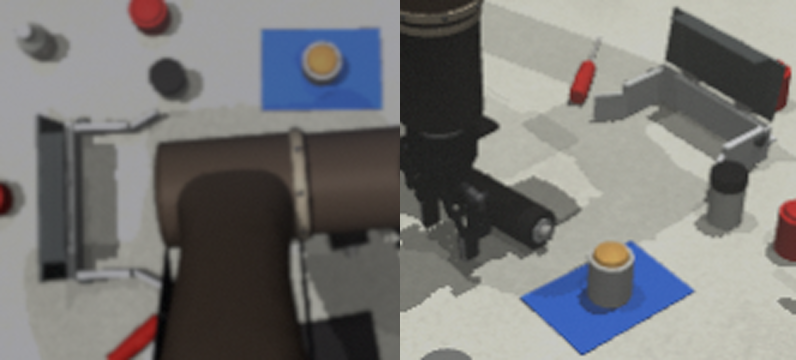

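Pot upright on the mat (crop 322,62). The hand is right behind the roller. I'll push gently along the dock axis.

Request:
play_rows(
  deltas=[
    [70,[0,0.08,0],0],
    [70,[0,0.08,0],0],
    [70,[0,0.08,0],0],
    [70,[0,0.08,0],0],
    [70,[0,0.08,0],0],
    [70,[0,0.08,0],0],
    [70,[0,0.08,0],0],
    [70,[0,0.08,0],0],
  ],
)

```text
clock: 8.8
position: [496.9, -54.6, 23.2]
orientation: [0.724, -0.689, -0.0, 0.0]
ft_force: [-0.3, -0.5, -0.4]
grip_width: 70.2
grip_force: 0.1
```

```bash
python3 - <<'E'
from h import *
s=snap('scene','pics/s3.png')
print(arm.read_state()['ft_force'],arm.read_state()['position'])
b=cv2.resize(s[110:260,180:345],None,fx=3.6,fy=3.6,interpolation=cv2.INTER_CUBIC)
cv2.imwrite('pics/c3.png',b)
E
```

```text
[0.17943215 1.59672804 0.6942081 ] [497.11872426 -53.72284785  23.32676197]
```

View pics/c3.png

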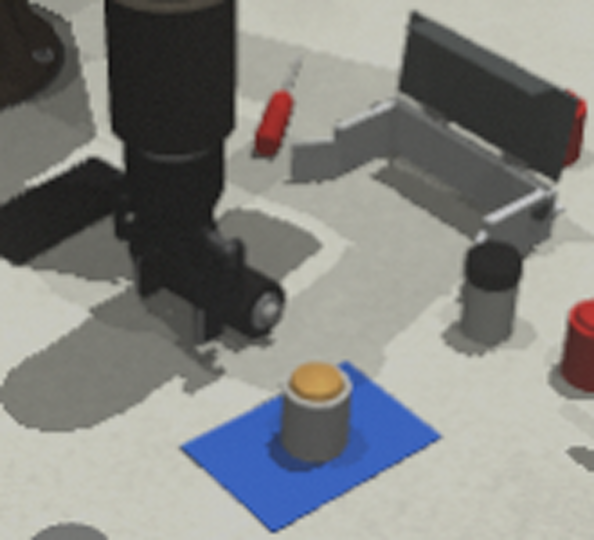

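```bash
python3 - <<'E'
from h import *
print(plane('scene',(180+265.5/3.6-.5,110+310.5/3.6-.5),25))
E
```

```text
[542.81903907  -3.01802002  25.        ]
```

The journal end is at about (543,-3), so the roller may have drifted toward -x. I'll back the arm off and measure from the top.

Request:
play_rows(
  deltas=[
    [70,[0,-0.3,0],0],
    [70,[0,-0.2,0.3],0],
    [70,[0,-0.2,0.3],0],
    [70,[0.2,-0.3,0.1],0],
    [70,[0.2,-0.3,0.1],0],
    [70,[0.2,-0.3,0],0],
    [70,[0,0,0],0],
  ],
)

```text
clock: 9.72
position: [588.0, -298.1, 142.1]
orientation: [0.723, -0.69, -0.0, 0.0]
ft_force: [-0.6, 0.5, -0.6]
grip_width: 70.0
grip_force: 0.0
```

```bash
cat >> h.py <<'E'
def roller():
    t=snap('top','pics/tr.png');g=cv2.cvtColor(t,cv2.COLOR_BGR2GRAY);m=cv2.inRange(g,0,58)
    for k in cv2.findContours(m,0,2)[0]:
        r=cv2.minAreaRect(k);a,b=sorted(r[1])
        if 30<b<52 and 9<a<24:
            B=sorted(cv2.boxPoints(r).tolist(),key=lambda q:q[1])
            e1=np.mean(B[:2],0);e2=np.mean(B[2:],0);E1,E2=plane('top',e1,25),plane('top',e2,25);d=E1-E2
            print('blob',np.round(r[0]),np.round(r[1],1),'ctr',((E1+E2)/2).round(1),'len',np.hypot(*d[:2]).round(),'yaw',np.arctan2(d[1],d[0]).round(3))
E
python3 - <<'E'
from h import *
roller()
t=cv2.imread('pics/tr.png');cv2.imwrite('pics/c4.png',cv2.resize(t[135:275,130:300],None,fx=4.2,fy=4.2,interpolation=cv2.INTER_CUBIC))
E
```

```text
blob [241. 228.] [40.3 14.6] ctr [475.1  20.9  25. ] len 123.0 yaw 0.178
blob [500. 161.] [49. 22.] ctr [ 691.3 -828.4   25. ] len 165.0 yaw -0.096
blob [488. 130.] [13. 41.] ctr [ 794.8 -793.2   25. ] len 45.0 yaw -0.101
```

View pics/c4.png

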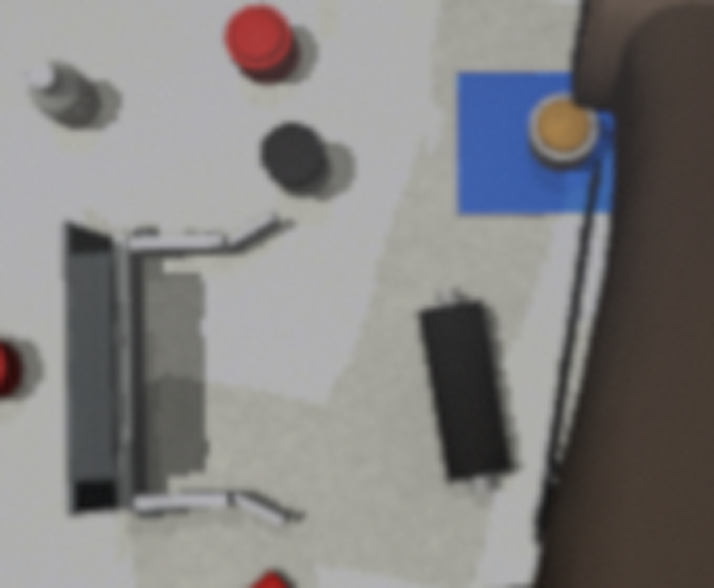

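Roller now at (475,21), yaw 0.178: it rolls freely, but sits 22 mm off the dock line and skewed 0.13. I'll grip it across in place, keeping it on the bench, then slide and turn it into line.

Request:
play_rows(
  deltas=[
    [85,[-0.126,0.35,0],-0.115],
    [85,[-0.126,0.35,0],-0.115],
    [85,[-0.126,0.35,0],-0.115],
    [85,[-0.126,0.35,0],-0.115],
    [85,[-0.126,0.36,0],-0.115],
    [85,[-0.126,0.36,0],-0.115],
    [85,[0,0,0],-0.115],
    [85,[0,0,0],-0.115],
    [85,[0,0,0],0],
  ],
)

```text
clock: 10.9
position: [478.5, 9.1, 143.5]
orientation: [-0.114, 0.994, 0.0, 0.0]
ft_force: [0.6, -0.0, -0.6]
grip_width: 84.9
grip_force: 0.0
```

```bash
python3 - <<'E'
from h import *
s=snap('scene','pics/s5.png')
st=arm.read_state();q=st['orientation'];print(st['position'],np.arctan2(q[1]**2-q[0]**2,2*q[0]*q[1]))
b=cv2.resize(s[110:260,180:345],None,fx=3.6,fy=3.6,interpolation=cv2.INTER_CUBIC)
cv2.imwrite('pics/c5.png',b)
E
```

```text
[478.71192413   8.92289531 143.48863801] 1.8008017956578215
```

View pics/c5.png

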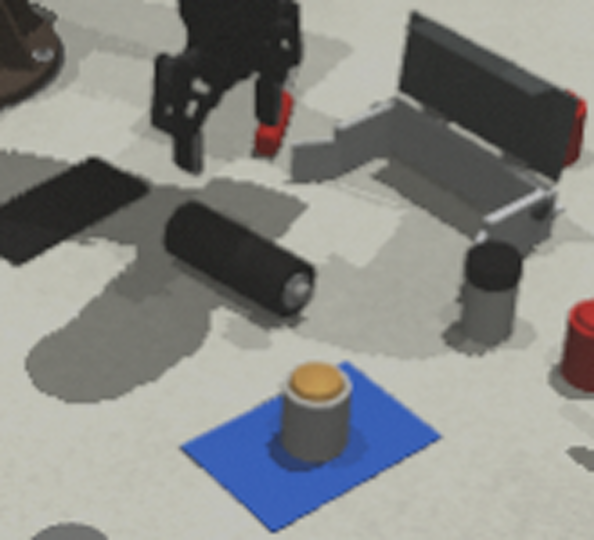

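```bash
python3 - <<'E'
from h import *
c=lambda x,y:(180+(x+.5)/3.6-.5,110+(y+.5)/3.6-.5)
for p,z in(((297,291),25),((240,243),35)):print(plane('scene',c(*p),z))
print(proj('scene',[[475+75*np.cos(.178),21+75*np.sin(.178),25],[475,21,25]]), c(297,291))
E
```

```text
[538.39555434  32.40820062  25.        ]
[469.96611884  26.23118559  35.        ]
[[264.88997306 192.0250063 ]
 [245.8834591  181.30317615]] (262.1388888888889, 190.47222222222223)
```

Request:
play_rows(
  deltas=[
    [85,[-0.02,0.08,-0.2],-0.033],
    [85,[0,0,-0.2],0],
    [85,[0,0,-0.2],0],
    [85,[0,0,-0.18],0],
    [85,[0,0,0],0],
  ],
)

```text
clock: 11.58
position: [474.8, 19.8, 24.9]
orientation: [-0.088, 0.996, -0.001, -0.002]
ft_force: [0.0, -0.5, 0.4]
grip_width: 85.1
grip_force: 0.0
```

Request:
play_rows(
  deltas=[
    [40,[0,0,0],0],
    [40,[0,0,0],0],
    [40,[0,0,0],0],
    [40,[0,0,0],0],
    [40,[0,0,0],0],
  ],
  squeeze=20,
)

```text
clock: 12.2
position: [477.2, 20.9, 27.7]
orientation: [-0.087, 0.996, 0.0, 0.001]
ft_force: [-1.9, -0.3, 6.8]
grip_width: 49.3
grip_force: 20.2
```

Request:
play_rows(
  deltas=[
    [40,[0.04,0,0],-0.02],
    [40,[0.04,0,0],-0.02],
    [40,[0.04,0,0],-0.02],
    [40,[0.04,0,0],-0.02],
    [40,[0,0,0],0],
    [60,[0,0,0],0],
    [85,[0,0,0],0],
    [85,[0,0,0],0],
    [85,[0,0,0.3],0],
    [85,[0,0,0.35],0],
    [85,[0,-0.3,0.1],0],
    [85,[0,-0.3,0],0],
  ],
)

```text
clock: 13.7
position: [501.6, -69.8, 140.9]
orientation: [-0.025, 1.0, 0.0, 0.002]
ft_force: [1.4, 0.1, -0.3]
grip_width: 85.1
grip_force: 0.0
```

Request:
play_rows(
  deltas=[
    [70,[0.15,-0.38,0],0.115],
    [70,[0.15,-0.38,0],0.115],
    [70,[0.15,-0.38,0],0.115],
    [70,[0.1,-0.38,0],0.115],
    [70,[0,0,0],0.115],
    [70,[0,0,0],0.115],
    [70,[0,0,0],0.115],
    [70,[0,0,0],0.115],
    [70,[0,0,0],0.08],
    [70,[0,0,0],0],
  ],
)

```text
clock: 14.95
position: [579.3, -286.0, 138.8]
orientation: [0.712, -0.703, -0.0, 0.0]
ft_force: [0.4, 0.7, 0.1]
grip_width: 70.3
grip_force: 0.0
```

```bash
python3 - <<'E'
from h import *
roller()
st=arm.read_state();q=st['orientation'];print(st['position'],np.arctan2(q[1]**2-q[0]**2,2*q[0]*q[1]))
E
```

```text
blob [241. 221.] [39.4 14.7] ctr [497.4  19.9  25. ] len 121.0 yaw 0.048
blob [500. 161.] [49. 22.] ctr [ 691.3 -828.4   25. ] len 165.0 yaw -0.096
blob [488. 130.] [13. 41.] ctr [ 794.8 -793.2   25. ] len 45.0 yaw -0.101
[ 579.26028732 -286.02308753  138.79684686] -3.1307120519849305
```

Roller aligned: (497,20), yaw 0.048. Now I'll go behind it and push.

Request:
play_rows(
  deltas=[
    [70,[-0.1,0.3,0],0.025],
    [70,[-0.1,0.3,0],0],
    [70,[-0.1,0.3,0],0],
    [70,[-0.1,0.3,0],0],
    [70,[-0.13,0.34,-0.2],0],
    [70,[0,0,-0.3],0],
    [70,[0,0,-0.28],0],
    [70,[0,0,0],0],
  ],
)

```text
clock: 16.0
position: [497.6, -55.4, 19.8]
orientation: [0.725, -0.689, -0.002, 0.003]
ft_force: [0.6, -0.0, 0.6]
grip_width: 70.2
grip_force: 0.0
```

Request:
play_rows(
  deltas=[
    [70,[-0.004,0.08,0],0],
    [70,[-0.004,0.08,0],0],
    [70,[-0.004,0.08,0],0],
    [70,[-0.004,0.08,0],0],
    [70,[-0.004,0.08,0],0],
    [70,[-0.004,0.08,0],0],
    [70,[-0.004,0.08,0],0],
    [70,[-0.004,0.08,0],0],
    [70,[-0.004,0.08,0],0],
    [70,[-0.004,0.08,0],0],
  ],
)

```text
clock: 17.25
position: [493.7, 65.7, 22.0]
orientation: [0.726, -0.688, -0.0, 0.0]
ft_force: [0.7, -0.3, 0.1]
grip_width: 69.8
grip_force: 0.1
```

```bash
python3 - <<'E'
from h import *
s=snap('scene','pics/s6.png')
st=arm.read_state();q=st['orientation'];print(st['position'],np.arctan2(q[1]**2-q[0]**2,2*q[0]*q[1]),st['ft_force'])
b=cv2.resize(s[110:260,180:345],None,fx=3.6,fy=3.6,interpolation=cv2.INTER_CUBIC)
cv2.imwrite('pics/c6.png',b)
E
```

```text
[494.07435184  66.66499175  22.12522567] -3.088158342050301 [-0.12461399  1.41838926  0.51765538]
```

View pics/c6.png

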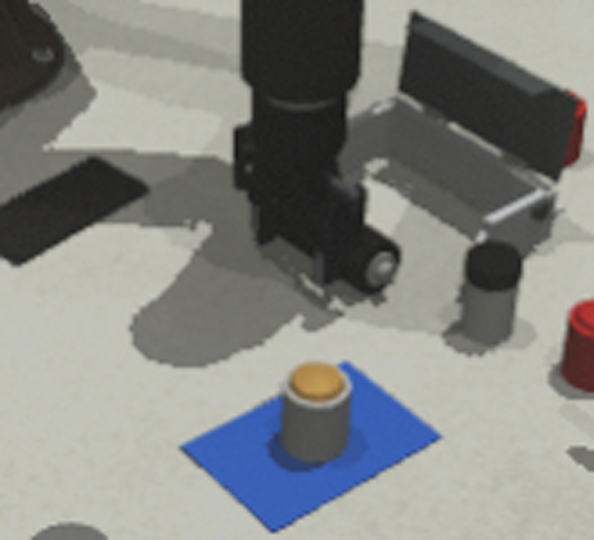

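Roller leads straight toward the dock (journal at crop 382,268). I've used all the views, so it's numbers and force from here on.

Request:
play_rows(
  deltas=[
    [70,[-0.004,0.08,0],0],
    [70,[-0.004,0.08,0],0],
    [70,[-0.004,0.08,0],0],
    [70,[-0.004,0.08,0],0],
    [70,[-0.004,0.08,0],0],
    [70,[-0.004,0.08,0],0],
    [70,[-0.004,0.08,0],0],
    [70,[-0.004,0.07,0],0],
    [70,[0,0.03,0],0],
    [70,[0,0.03,0],0],
    [70,[0,0.02,0],0],
  ],
)

```text
clock: 18.68
position: [489.0, 171.5, 22.0]
orientation: [0.726, -0.688, 0.0, 0.0]
ft_force: [-0.2, -0.1, 0.3]
grip_width: 69.9
grip_force: 0.0
```

Request:
play_rows(
  deltas=[
    [70,[0,0.02,0],0],
    [70,[0,0.02,0],0],
    [70,[0,0,0],0],
  ],
)

```text
clock: 19.05
position: [489.1, 177.6, 22.1]
orientation: [0.726, -0.688, 0.0, -0.0]
ft_force: [-0.3, -0.0, 0.7]
grip_width: 70.1
grip_force: 0.0
```

Request:
play_rows(
  deltas=[
    [70,[0,0.02,0],0],
    [70,[0,0.02,0],0],
    [70,[0,0.02,0],0],
    [70,[0,0,0],0],
  ],
)

```text
clock: 19.55
position: [489.0, 186.7, 22.0]
orientation: [0.726, -0.688, 0.0, -0.0]
ft_force: [0.2, 0.9, -0.2]
grip_width: 69.7
grip_force: 0.0
```

Request:
play_rows(
  deltas=[
    [70,[0,0.02,0],0],
    [70,[0,0.01,0],0],
    [70,[0,0.01,0],0],
    [70,[0,0,0],0],
  ],
)

```text
clock: 20.05
position: [489.0, 192.5, 22.0]
orientation: [0.726, -0.688, 0.0, 0.0]
ft_force: [-0.2, -0.2, -0.3]
grip_width: 69.8
grip_force: 0.0
```

Request:
play_rows(
  deltas=[
    [70,[0,0.015,0],0],
    [70,[0,0.015,0],0],
    [70,[0,0,0],0],
  ],
)

```text
clock: 20.42
position: [489.0, 197.1, 22.1]
orientation: [0.726, -0.688, 0.0, -0.0]
ft_force: [0.4, 0.5, 0.1]
grip_width: 69.6
grip_force: 0.0
```

```bash
python3 - <<'E'
from h import *
s=snap('scene','pics/s7.png')
st=arm.read_state();print(st['position'],st['ft_force'])
# journal: bright blob near expected end of the roller
for cy in(225,215):
    print(proj('scene',[[488+75,cy+3.7,25],[488-75,cy-3.7,25]]).round(1))
g=cv2.cvtColor(s,cv2.COLOR_BGR2GRAY)
print(g[148:178:2,295:335:2])
E
```

```text
[488.98893884 197.03924884  22.0309496 ] [0.61897836 0.32005184 0.53217233]
[[317.5 171.3]
 [284.1 150.6]]
[[315.1 172.4]
 [281.8 151.6]]
[[ 32  32  31  32  33  36  37  45  70  48  37  41  43  41  41  40  42  43
   43  43]
 [ 33  31  33  31  37  37  33  34  39  36 104  77  39  41  41  40  42  44
   44  44]
 [ 37  35  37  29  33  36  33  34  38  33  75 123  90  54  40  43  42  42
   43  41]
 [ 35  34  33  34  33  35  31  34  33  34  74  78  74  65  64  51  42  43
   41  43]
 [ 32  32  29  32  33  31  34  34  31  38  73  73  79  86  86  69  49  43
   42  41]
 [ 33  34  34  33  37  33  30  32  35  34  52  71  75  78  89  95 102 122
   56  42]
 [ 30  34  35  32  33  34  29  32  33  34  31  38  63  75  74  81  92  98
  133 110]
 [ 32  34  31  31  34  30  32  34  34  37  34  33  33  53  74  74  75 129
   92 139]
 [ 54  34  32  56  36  33  36  36  35  38  37  67  55  44  74  95 147 163
  111  98]
 [ 75  66  38  65  34  33  32  34  37  34  75  81  78  72 150 168 124  73
   59  78]
 [ 76  77  65  62  33  34  33  33  32  50  82 100 152 175 130  85  68  48
   42  93]
 [109  74  67  60  31  34  33  33  31  64 155 182 143  88  82  83  70  43
   58  82]
 [ 89 115 101  61  42  66  62  35  34  46  85  95  86  84  83  82  79  75
   82 122]
 [ 84  89 124 126  74  76  74  71  47 126  95  81  83  83  81  83  78  80
   83 145]
 [110  85  75  90  76 112  84  76  90 170  77  71  80  83  82  80  81  80
  105 153]]
```

Request:
play_rows(
  deltas=[
    [70,[0,0.01,0],0],
    [70,[0,0.01,0],0],
    [70,[0,0.01,0],0],
    [70,[0,0,0],0],
  ],
)

```text
clock: 20.98
position: [488.7, 198.9, 22.0]
orientation: [0.725, -0.688, 0.001, 0.002]
ft_force: [5.0, -12.8, 3.5]
grip_width: 69.9
grip_force: 6.6
```

Request:
play_rows(
  deltas=[
    [70,[0,0.01,0],0],
    [70,[0,0.01,0],0],
    [70,[0,0.01,0],0],
    [70,[0,0,0],0],
  ],
)

```text
clock: 21.48
position: [488.4, 199.3, 22.0]
orientation: [0.725, -0.689, 0.002, 0.004]
ft_force: [15.1, -34.7, 7.8]
grip_width: 69.9
grip_force: 17.3
```

Rigid contact at the expected depth (roller centre y ≈ 233). I'll back off and check from the top.

Request:
play_rows(
  deltas=[
    [70,[0,-0.05,0],0],
    [70,[0,-0.05,0],0],
    [70,[0,-0.3,0],0],
    [70,[0,-0.3,0.3],0],
    [70,[0,-0.35,0.4],0],
    [70,[0,-0.4,0.3],0],
    [70,[0,-0.35,0],0],
    [70,[0,0,0],0],
  ],
)

```text
clock: 22.48
position: [488.7, -44.1, 151.4]
orientation: [0.724, -0.689, 0.0, -0.001]
ft_force: [-0.7, 0.7, -1.1]
grip_width: 70.1
grip_force: 0.0
```

```bash
python3 - <<'E'
from h import *
print(arm.read_state()['position'])
roller()
t=cv2.imread('pics/tr.png');s=snap('scene','pics/s8.png')
g=cv2.cvtColor(t,cv2.COLOR_BGR2GRAY)
print(g[186:264:3,140:206:2])
print(proj('top',[[487,232,25],[487,227,25],[485.7,257,52],[485,264,58],[562,236,25],[412,228,25]]).round(1))
E
```

```text
[488.74126934 -44.10861446 151.38331454]
blob [500. 161.] [49. 22.] ctr [ 691.3 -828.4   25. ] len 165.0 yaw -0.096
blob [486. 130.] [13. 45.] ctr [ 794.6 -786.    25. ] len 45.0 yaw -0.1
[[158 158 157 152 157 152 150 155 157 158 158 158 157 158 158 158 158 158
  158 157 158 158 157 158 156 154 153 137 125 130 132 134 135]
 [158 158 136  66  58  84 115 136 145 151 144 122 107 104 148 155 155 143
  144 150 147 147 149 150 151 133  86  60  76 105 135 144 144]
 [158 158 136  63  34  33  33  36  73 129 129 147 150 150 155 155 156 156
  155 154 148 124 108 107  69  63  82 120 136 146 145 143 145]
 [159 158 135  70  53  55  56  61  65  95  88  66  63  63  60  63  62  75
   85  87  86  86  87  90 106 129 136 144 147 147 142 145 144]
 [157 158 136  80  72  73  71  73  64  91  78  49  63  72  92 133 128 129
  131 135 134 132 132 137 139 145 147 143 145 147 146 145 146]
 [159 158 140  80  73  72  71  72  58  85  72  47  64  75  76  77  66  78
   83 129 145 145 146 146 145 145 146 147 148 146 147 147 149]
 [157 158 150  88  69  66  63  65  56  83  73  40  34  35  31  33  34  33
   36  82 132 13
[... 2041 characters left out ...]
 48  48  48  48  47  45  41  39  34  29  27  47 103 115 116]
 [ 74  74  70  57  50  50  49  49  49  49  49  49  49  49  48  49  49  50
   49  48  48  47  47  43  42  39  34  30  23  20  60 109 110]
 [ 70  66  55  50  50  49  49  50  49  50  49  49  48  49  49  49  48  50
   50  48  48  46  46  44  41  37  34  27  20  17  18  67  96]
 [ 65  58  47  49  49  49  50  50  49  48  49  49  50  50  48  49  48  49
   48  49  45  46  45  43  42  38  32  27  22  16  16  26  57]
 [ 60  50  45  48  48  48  49  50  51  47  51  49  49  50  50  48  48  48
   49  48  47  47  45  43  41  37  33  26  19  17  19  74 137]]
[[171.9 223.4]
 [173.5 223.4]
 [161.9 223.4]
 [159.1 223.5]
 [171.3 199.2]
 [172.6 248. ]]
```

The roller sits directly against the stop wall: dark band at columns 163–177, wall edge at 162, journal end at row ~200, so it is centred. Next the lid: over the top, down behind it with closed fingers.

Request:
play_rows(
  deltas=[
    [0,[-0.02,0.2,0.3],0],
    [0,[0,0.3,0.2],0],
    [0,[0,0.4,0],0],
    [0,[0,0.4,0],0],
    [0,[0,0.4,0],0],
    [0,[0,0.4,0],0],
    [0,[0,0.36,0],0],
    [0,[0,0,0],0],
    [0,[0,0,-0.2],0],
    [0,[0,0,-0.2],0],
    [0,[0,0,-0.21],0],
    [0,[0,0,0],0],
  ],
)

```text
clock: 24.08
position: [484.2, 326.2, 131.9]
orientation: [0.726, -0.688, 0.0, 0.003]
ft_force: [-0.4, -0.6, 0.4]
grip_width: 0.0
grip_force: 0.0
```

Request:
play_rows(
  deltas=[
    [0,[0,-0.06,0],0],
    [0,[0,-0.06,0],0],
    [0,[0,-0.06,0],0],
    [0,[0,-0.06,0],0],
    [0,[0,-0.055,0],0],
    [0,[0,0,0],0],
  ],
)

```text
clock: 24.82
position: [486.0, 282.1, 134.5]
orientation: [0.725, -0.688, 0.0, 0.0]
ft_force: [0.2, 0.8, -0.2]
grip_width: -0.1
grip_force: 0.0
```

Request:
play_rows(
  deltas=[
    [0,[0,-0.05,0],0],
    [0,[0,-0.05,-0.01],0],
    [0,[0,-0.05,-0.01],0],
    [0,[0,-0.05,-0.02],0],
    [0,[0,-0.045,-0.03],0],
    [0,[0,-0.045,-0.03],0],
    [0,[0,0,0],0],
  ],
)

```text
clock: 25.7
position: [485.2, 238.0, 118.5]
orientation: [0.725, -0.688, -0.0, 0.001]
ft_force: [-0.3, 0.5, -0.2]
grip_width: 0.6
grip_force: 0.0
```

Request:
play_rows(
  deltas=[
    [0,[0,-0.033,-0.04],0],
    [0,[0,-0.033,-0.04],0],
    [0,[0,-0.02,-0.05],0],
  ],
)

```text
clock: 26.08
position: [486.0, 226.0, 99.4]
orientation: [0.726, -0.688, 0.0, 0.0]
ft_force: [1.2, -0.7, 2.9]
grip_width: -0.1
grip_force: 1.0
```

Request:
play_rows(
  deltas=[
    [0,[0,-0.02,-0.05],0],
    [0,[0,-0.01,-0.05],0],
    [0,[0,-0.01,-0.05],0],
  ],
)

```text
clock: 26.45
position: [486.1, 220.5, 76.7]
orientation: [0.726, -0.688, -0.0, -0.0]
ft_force: [-5.3, 1.7, 27.4]
grip_width: 0.3
grip_force: 17.3
```

Request:
play_rows(
  deltas=[
    [0,[0,0,0],0],
    [0,[0,0,0],0],
  ],
)

```text
clock: 26.7
position: [485.9, 220.5, 77.1]
orientation: [0.726, -0.688, -0.0, 0.0]
ft_force: [0.3, 0.6, 3.6]
grip_width: 0.1
grip_force: 1.4
```

Request:
play_rows(
  deltas=[
    [0,[0,0,0.3],0],
    [0,[0,0,0.35],0],
    [0,[0,-0.35,0],0],
    [0,[0,-0.4,0],0],
    [0,[0,-0.4,0],0],
    [0,[0,-0.4,0],0],
    [0,[0,-0.3,0],0],
    [0,[0,0,0],0],
  ],
)

```text
clock: 27.7
position: [484.9, -59.6, 174.0]
orientation: [0.724, -0.69, -0.001, 0.001]
ft_force: [-0.2, 0.9, -0.1]
grip_width: 0.2
grip_force: 0.0
```

```bash
python3 - <<'E'
from h import *
s=snap('scene','pics/s9.png');t=snap('top','pics/t9.png')
for n,im in(('scene',s),('top',t)):
    old=cv2.imread('pics/%s0.png'%n)
    m=cv2.inRange(cv2.cvtColor(im,cv2.COLOR_BGR2GRAY),0,100)
    # candidate lid blob near dock
    c=proj(n,[[487,229,60]])[0];print(n,'shut lid mid expected',c.round(),'grey',im[int(c[1]),int(c[0])])
    corners=[[487+sx*98-.05*dy,232+dy+sx*4.9,60] for sx in(-1,1) for dy in(37,-43)]
    print(proj(n,corners).round(1).tolist())
g=cv2.cvtColor(t,cv2.COLOR_BGR2GRAY)
print(g[190:258:6,138:200:2])
m=cv2.inRange(cv2.cvtColor(t,cv2.COLOR_BGR2HSV),(10,80,90),(28,255,255))
for k in cv2.findContours(m,0,2)[0]:
    if 30<cv2.contourArea(k)<200:
        q=cv2.minAreaRect(k)[0];print(q,plane('top',q,62))
E
```

```text
scene shut lid mid expected [302. 151.] grey [71 73 70]
[[289.5, 134.2], [271.4, 142.1], [333.9, 160.0], [315.8, 169.4]]
top shut lid mid expected [171. 223.] grey [45 51 62]
[[158.0, 256.5], [184.9, 255.4], [156.8, 190.8], [183.2, 189.6]]
[[158 158 158 158 158 159 158 158 158 148 137 123  91  78  71 105 104 109
  109 105 101 101 109 141 150 139  99  61  70  96 134]
 [158 159 158 158 159 157 158 159 158 109  75  72  71  70  68  70  69  71
   70  70  71  68  63  69  73  78 122 142 146 146 145]
 [158 158 159 158 158 158 158 149 147  97  70  69  69  68  68  67  68  68
   70  70  69  70  64  50  82  84 110 146 148 147 146]
 [159 158 158 158 158 158 141  99 141  97  68  69  69  67  68  68  68  68
   68  70  68  67  60  47  73  61  60  57  51  87  96]
 [158 158 158 158 157 157 158 159 157 115  68  68  67  62  57  48  41  40
   40  42  43  46  47  48  49  50  52  53  55  93 122]
 [104 142 143 131 108  77  52  43  41  42  44  45  47  50  49  50  50  51
   52  53  54  54  57  57  57  58  58  59  58  68 125]
 [ 44  46  46  48  49  49  51  52  52  53  54  54  55  56  56  57  57  59
   60  60  60  60  61  63  62  63  64  64  65  66  94]
 [ 54  55  56  56  57  58  58  57  59  60  61  62  61  61  63  64  64  65
   66  67  67  68  68  69  71  72  74  74  75  76  77]
 [ 60  61  62  62  63  63  64  64  66  67  68  69  69  71  72  72  75  75
   75  76  76  76  75  72  73  75  74  75  74  74  72]
 [ 68  70  70  70  71  73  74  75  76  75  76  74  69  62  56  53  52  51
   51  51  52  52  51  52  51  49  48  47  45  42  43]
 [ 75  76  75  74  74  72  70  59  53  52  52  51  51  52  51  51  51  51
   51  53  50  51  51  50  50  48  48  46  45  40  36]
 [ 67  66  64  64  60  51  51  51  51  51  51  51  52  51  51  50  51  51
   51  50  51  51  52  51  49  50  48  47  42  39  35]]
(497.55108642578125, 266.3905029296875) [ 353.69563756 -768.5774331    62.        ]
(263.5, 164.5) [664.94656488 -47.89480674  62.        ]
```

Lid edges match the shut position in the top view, and the fingertip stopped at z = 60 mm, which is the top of the shut lid. The pot is on the mat at (665,-48). Handing in.

```bash
python3 -c "
from bench import arm
print(arm.sign_off())"
```

```text
the job is handed in; nothing more can be done
None
```

I handed the job in at about 28 s: the pot stands on the mat, the long roller was rolled against the stop, and the lid is shut over it; the judge's verdict was not shown.

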